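# Turn the parts carousel so the tee fitting faces the pointer

### The job

Spin the turntable of pipe fittings by pushing the posts on its rim with the fingertips until the T-shaped white fitting stands at the front, in line with the arrow on the base board, and leave the turntable at rest there. Nothing is picked up: do not touch the fittings or the grey pocket insert they lie in, and leave the tub, can, bottle and wrench where they stand.

Things in the scene. Friction and masses are not known exactly. Their poses are not given: they have to be found in the camera images.
- base: Fixed plywood base board of the turntable, 370 mm in its own x by 300 mm in y, 10 mm thick, on the work surface. Origin on the work surface, on the turning axis. Its own -x is the front of the carousel, where a dark steel arrowhead lies on the board outside the disc and points at the axis; top of the arrow 19 mm above the work surface.
- pointer (a point): Tip of the steel arrowhead on the base board, 153 mm from the turning axis, 14 mm above the work surface.
- turntable: Dark wooden round disc, 280 mm across, 12 mm thick, turns either way without end stop about its vertical axis; light friction (about 1 N at the rim), stops at once when no longer pushed. Origin on the axis at the disc's underside, 14 mm above the work surface; disc top 26 mm above it. Eight posts stand on its rim (see post0); inside them sits the pocket insert, which turns with it.
- post0 (a point): Middle of the top of one of the eight equal upright steel posts on the disc's rim: 12 mm in diameter, 129 mm from the axis, tops 58 mm above the work surface. This one stands at 22.5 degrees from the disc's own x axis (towards its y); the others follow every 45 degrees.
- insert: Grey plastic insert fixed on the disc: ring 236 mm across, top 38 mm above the work surface; two crossing dividers along the disc's own x and y, tops 46 mm above the work surface; hub 44 mm across, top 50 mm. It makes four quarter pockets, a fitting in each, pocket centres 72 mm from the axis. Origin on the axis, on top of the disc.
- tee_mid (a point): Middle of the white plastic tee fitting, lying flat loose in a pocket and riding along: three open socket ends in a T, 62 mm over the run (own x), branch to its own +y, 55 mm overall in y, 34 mm high. Site at the middle of its plan outline, half-way up, 17 mm above the disc. Yaw and pocket vary.
- elbow_mid (a point): White plastic elbow fitting lying flat in a pocket, an L of two open sockets, legs 40 mm, 34 mm high. Site half-way up.
- coupling_mid (a point): White plastic straight coupling standing upright in a pocket, 42 mm across, 48 mm high. Site half-way up.
- cap_mid (a point): White plastic end cap in a pocket, round, 54 mm across, with a square boss on top, 34 mm high. Site half-way up.
- tub: Bystander: white and blue box-shaped tub with green lid, 118 x 138 mm, 129 mm high. Origin at its underside.
- canister: Bystander: upright white can, 84 mm across, 170 mm high. Origin at its underside.
- cleaner: Bystander: clear plastic bottle with blue cap, 60 mm across, 190 mm high. Origin at its underside.
- wrench: Bystander: steel wrench lying on the work surface along its own x. Origin at its underside.
- tee: The tee fitting described at tee_mid; origin 17 mm below that point, at its underside.
- elbow: The elbow; origin at its underside.
- coupling: The coupling; origin at its underside.
- cap: The end cap; origin at its underside.
Not all that is in view belongs to the job. Leave any green or yellow look-alike of the elbow alone.

How it is judged:
At the end, for the whole second after the job is handed in: The middle of the tee is on the arrow's side of the axis and within 15 mm sideways of the line from the turning axis through the arrow tip; the turntable is at rest (under 0.05 rad/s) and all four fittings still lie in the insert (x of tee_mid in the frame of base below -0.045 m and y of tee_mid in the frame of base between -0.015 and 0.015 m and angular speed of turntable below 0.05 rad/s and horizontal distance between each of tee_mid, elbow_mid, coupling_mid, cap_mid and turntable below 0.118 m and height (world z) of each of tee_mid, elbow_mid, coupling_mid, cap_mid below 0.075 m); the robot touches nothing.
It fails at once if a fitting is touched by the robot (contact force between any of the fingers, the arm and tee above 0.5 N or contact force between any of the fingers, the arm and elbow above 0.5 N or contact force between any of the fingers, the arm and coupling above 0.5 N or contact force between any of the fingers, the arm and cap above 0.5 N).
It fails at once if the pocket insert is pushed by the robot (contact force between any of the fingers, the arm and insert above 1 N).
It fails at once if a fitting is lifted out of its pocket (height (world z) of any of tee_mid, elbow_mid, coupling_mid, cap_mid above 0.08 m).
It fails at once if the tub, can, bottle or wrench is moved more than 20 mm (distance of any of tub, canister, cleaner, wrench from where it was at the start of the episode above 0.02 m).
It also fails if it takes over 48 s, if anything falls off the work surface, if the arm or the gripper's body presses on something with over 40 N, if the wrist force passes 120 N, or if a joint passes its speed limit or range.

### The arm

A 6-joint arm with a two-finger parallel gripper is mounted at the origin on the work surface. World frame = base frame: x ahead of the robot, y to its left, z up, the work surface at z = 0. Lengths are in m, angles in rad, forces in N, time in s.
With the tool pointing down it reaches from about 0.275 to 0.75 m from the base axis. Payload 10.2 kg.
Tool frame: the origin (TCP) lies on the mounting face of the last link; the fingertips stand 173 mm ahead of it and the grasp point (between the pads) lies 155 mm ahead of it; z points along the fingers, y is the line along which they close (so a half turn about z gives the same grasp; the last joint's range is limited). The gripper opens to 85 mm and grips with 20 to 120 N. Pads are 22 mm wide; open, the fingers measure 114 mm over their backs; the gripper's body (76 mm by 85 mm) begins 54 mm behind the grasp point. The pads swing forward as they close: fully open they stand 13 mm farther back than shut.
Start: joints at [-1.525, 0.313, 1.498, -0, 1.331, -0.223], TCP at [0.139, -0.506, 0.405] pointing down, gripper open.
Joint ranges: [-2.94, 2.94], [-0.97, 2.17], [0.19, 2.56], [-1.23, 4.37], [0.02, 3.11], [-2.88, 2.88]. Speed limits (rad/s): [2.39, 2.39, 3.01, 3.14, 3.14, 3.14].

### API

Orientations are given as a 3x3 rotation matrix whose columns are the frame's x, y, z axes.
In Python, from bench import bot gives the robot as it stands. Calls block until the motion is done:
- bot.move_pose(position, orientation): joint-space move of the TCP to a pose.
- bot.move_straight(position, attitude=None, speed=0.15): straight line of the TCP; attitude=None keeps the orientation; speed is the mean speed in m/s.
- bot.goto_joints(angles): joint-space move.
- bot.ungrasp() and bot.clamp(squeeze=None): open the fingers fully, or close them until they stop; squeeze is the grip in N (None keeps the last).
- bot.hold(seconds).
- bot.solve_ik(position, orientation): joint angles nearest the present ones, or None.
- bot.read_camera(name): name is "scene" or "top"; returns (picture, depth): 420x560x3 uint8, red, green, blue; 420x560 float32, m along the optical axis (not along the pixel's ray), 0 where there is no reading.
- bot.camera_model(name): a dict with "vfov" (degrees; the focal length in pixels is half the picture's height over the tangent of half this angle, whatever the lens; pixels are square), "cx", "cy" (the principal point, pixels), "world_from_camera" (4x4, takes a point from camera to world coordinates). Camera axes: x right, y down, z forward; pixel columns grow to the right and rows downward; lengths in m; the calibration is good to about 2 mm. A picture is of the moment at which its call begins. camera_model takes no time and is no camera call.
A pose or a line that the arm cannot do raises bot.Unreachable and nothing moves.
- bot.close_job(): hands the job in; it is judged then, once.
Readings, each from a call of its own:
- bot.get_clock(): time.
- bot.get_joint_positions(): joint angles.
- bot.get_joint_velocities(): joint speeds.
- bot.get_joint_torque(): joint torques, N m.
- bot.get_tool_pos(): TCP position.
- bot.get_orientation(): TCP orientation.
- bot.get_wrist_force(): force on the tool from outside, world axes, zero at the start.
- bot.get_torque(): the same for the moment, N m.
- bot.get_finger_gap(): opening from 0.0 (shut) to 1.0 (fully open).
- bot.get_grasp_force(): force on a finger pad.
Only numpy, scipy, OpenCV 4.12 (cv2) and the standard library are available. Lean on these libraries where they do the work, as an engineer would, in place of code of your own. Each camera call takes 0.05 s, during which the arm holds its last target. There are 200 camera calls.

## Working session

There is one attempt and no reset: what is moved stays moved. The work goes in short steps, each a Python script; the robot and the scene stay as the last script left them, time stands still between calls to the robot, and variables do not carry over. Pictures are saved under pics/ and viewed, at most 10 in all, crops included, and the job is handed in when it is done.

```bash
mkdir -p pics; ls; python3 - <<'E'
from bench import bot
import cv2,numpy as np
for n in("scene","top"):
    p,d=bot.read_camera(n); cv2.imwrite(f"pics/{n}0.png",p[:,:,::-1]); np.save(f"pics/{n}0d.npy",d)
    m=bot.camera_model(n); print(n,m["vfov"],m["cx"],m["cy"],np.round(m["world_from_camera"],3).tolist())
E
```

```text
pics
scene 54.01235253751718 279.2224599282759 209.53433778023407 [[-0.85, 0.389, -0.355, 0.966], [0.527, 0.616, -0.586, 0.672], [-0.009, -0.685, -0.729, 0.88], [0.0, 0.0, 0.0, 1.0]]
top 50.101456469582864 272.76438942221694 211.5586970582704 [[0.007, -0.995, 0.099, 0.459], [-1.0, -0.008, -0.011, 0.017], [0.012, -0.099, -0.995, 1.311], [0.0, 0.0, 0.0, 1.0]]
```

View pics/top0.png

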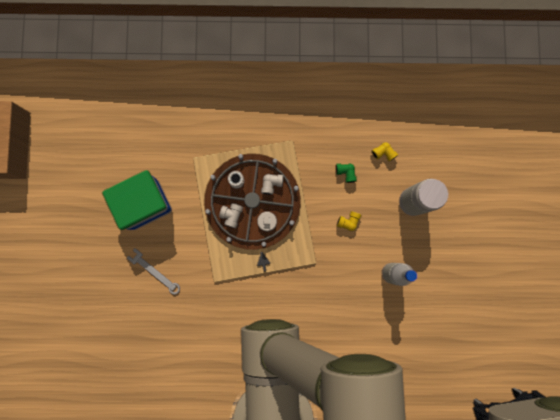

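View pics/scene0.png

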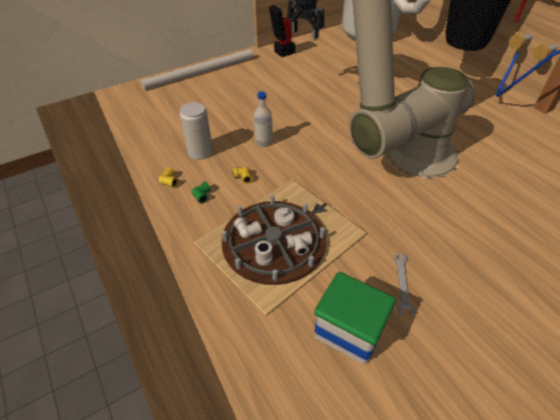

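The top view shows the disc around (252,200), the arrow at (263,258), a T-like fitting at (231,215) and the elbow at (272,183). Next I'll enlarge it and measure.

```bash
cat > h.py <<'E'
from bench import bot
import cv2,numpy as np
def ray(n,u,v,z):
    m=bot.camera_model(n);f=210/np.tan(np.radians(m["vfov"]/2));T=m["world_from_camera"]
    d=T[:3,:3]@np.array([(u-m["cx"])/f,(v-m["cy"])/f,1]);o=T[:3,3]
    return (o+d*(z-o[2])/d[2])[:2]
def proj(n,p):
    m=bot.camera_model(n);f=210/np.tan(np.radians(m["vfov"]/2))
    c=np.linalg.inv(m["world_from_camera"])@np.r_[p,1]
    return c[0]/c[2]*f+m["cx"],c[1]/c[2]*f+m["cy"]
E
python3 - <<'E'
from h import *
p=cv2.imread("pics/top0.png");hsv=cv2.cvtColor(p,cv2.COLOR_BGR2HSV)
x0,y0,x1,y1=185,132,325,292
roi=np.zeros(p.shape[:2],np.uint8);roi[y0:y1,x0:x1]=1
# dark disc / arrow
S,V=hsv[...,1].astype(int),hsv[...,2].astype(int)
dark=((V<110)&(roi>0)).astype(np.uint8)
cs=cv2.findContours(cv2.morphologyEx(dark,cv2.MORPH_OPEN,np.ones((2,2))),cv2.RETR_EXTERNAL,cv2.CHAIN_APPROX_NONE)[0]
for c in cs:
    if cv2.contourArea(c)<15: continue
    (u,v),r=cv2.minEnclosingCircle(c); h=cv2.convexHull(c)
    M=cv2.moments(c);print("dark",cv2.contourArea(c),u,v,r,M['m10']/M['m00'],M['m01']/M['m00'])
    if cv2.contourArea(h)>3000:
        e=cv2.fitEllipse(h);print(e,"axis",ray("top",*e[0],.026))
        ax=ray("top",*e[0],.026);print("edge r",[round(float(np.linalg.norm(ray("top",*q[0],.026)-ax)),3) for q in h[::6]])
wh=((S<60)&(V>125)&(roi>0)).astype(np.uint8)
n,l,st,ce=cv2.connectedComponentsWithStats(wh)
for i in range(1,n):
    if st[i,4]>20: print("white",st[i],ce[i],ray("top",*ce[i],.048))
bm=((S>60)&(V>130)&(roi>0)).astype(np.uint8)
c=max(cv2.findContours(bm,cv2.RETR_EXTERNAL,cv2.CHAIN_APPROX_NONE)[0],key=cv2.contourArea)
cv2.imwrite("pics/crop0.png",cv2.resize(p[y0:y1-10,x0:x1],None,fx=4,fy=4,interpolation=cv2.INTER_CUBIC)[:600])
E
```

```text
dark 25.0 286.0 271.0 10.198139190673828 286.72 271.08
dark 7498.0 256.1562805175781 215.71099853515625 61.256526947021484 253.42089001511513 205.50013336889836
((254.7595672607422, 212.4835968017578), (94.39916229248047, 121.77629852294922), 171.29388427734375) axis [0.58396069 0.05472891]
edge r [0.169, 0.156, 0.134, 0.183, 0.15, 0.169]
white [228 171  15  15  97] [235.04123711 178.24742268] [0.67917189 0.1111851 ]
white [262 175  21  18 222] [270.55855856 181.78378378] [0.66988636 0.01012576]
white [220 204  21  22 249] [230.4497992 213.6626506] [0.57792695 0.1225922 ]
white [258 212  18  18 239] [266.50627615 220.15481172] [0.56034805 0.02075225]
```

View pics/crop0.png

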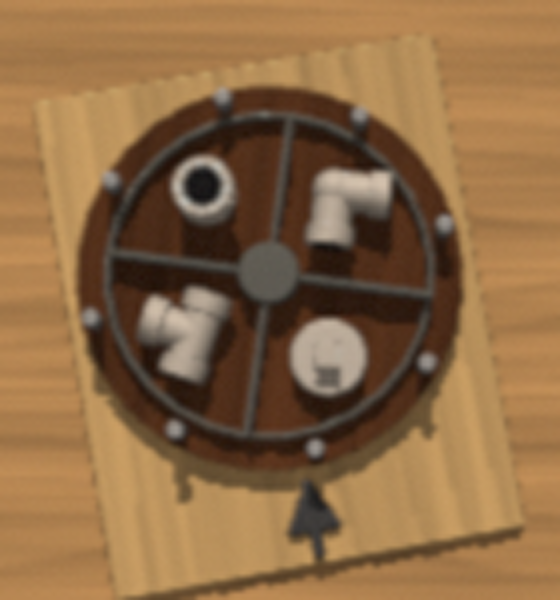

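The crop shows all eight posts, the hub at (268,271), the arrow tip at (308,483) and the tee around (185,335) in crop pixels, which are 4x with offset (185,132). The cap, elbow and coupling are in the other pockets.

```bash
python3 - <<'E'
from h import *
R=lambda u,v,z:ray("top",u/4+184.6,v/4+131.6,z)
P=np.array([R(*q,.058) for q in[(223,97),(360,117),(445,223),(428,361),(316,447),(176,429),(92,317),(113,180)]])
ax=P.mean(0);d=P-ax
print("axis",ax,"hub",R(268,271,.05),"r",np.linalg.norm(d,axis=1).round(4))
an=lambda q:np.degrees(np.arctan2(q[1],q[0]))%360
print("post ang",[round(an(q),1) for q in d])
a=R(308,483,.016)-ax;print("arrow",np.linalg.norm(a),an(a))
for q in((185,335),):
  t=R(*q,.050)-ax;print("tee",np.linalg.norm(t),an(t))
D,T=cv2.imread("pics/top0.png"),np.load("pics/top0d.npy");print("tip->tub etc",ray("top",137,195,.129),ray("top",158,275,0))
th=np.radians(an(a))
np.save("ax.npy",ax);
for g in(110,125,145,170,195):
  t=np.radians(g);p=np.r_[ax+.138*np.array([np.cos(t),np.sin(t)]),.044+.173]
  for s in(1,-1):
    x=s*np.array([np.cos(t),np.sin(t),0]);z=np.array([0,0,-1.]);Rm=np.c_[x,np.cross(z,x),z]
    q=bot.solve_ik(p,Rm);print(g,s,None if q is None else np.round(q,2))
E
```

```text
axis [0.61821717 0.06220346] hub [0.61884782 0.06336051] r [0.1283 0.1269 0.1282 0.1282 0.128  0.1285 0.1281 0.1277]
post ang [np.float64(15.5), np.float64(330.2), np.float64(285.7), np.float64(240.6), np.float64(195.4), np.float64(150.4), np.float64(105.3), np.float64(60.2)]
arrow 0.15070599333883075 190.72490861081943
tee 0.07436463554879522 127.47191582279417
tip->tub etc [0.61787981 0.36347384] [0.40319016 0.33237432]
110 1 [ 0.13  0.68  1.45 -0.    1.01 -0.22]
110 -1 None
125 1 [ 0.11  0.61  1.57 -0.    0.96 -0.5 ]
125 -1 [ 0.11  0.61  1.57 -0.    0.96  2.64]
145 1 [ 0.05  0.54  1.71 -0.    0.9  -0.91]
145 -1 [ 0.05  0.54  1.71 -0.    0.9   2.23]
170 1 [-0.06  0.48  1.81 -0.    0.85 -1.46]
170 -1 [-0.06  0.48  1.81 -0.    0.85  1.68]
195 1 [-0.19  0.47  1.82 -0.    0.84 -2.02]
195 -1 [-0.19  0.47  1.82 -0.    0.84  1.12]
```

```bash
cat >> h.py <<'E'
ax=np.load("ax.npy");Z=.173+.044;RAD=.139
def pose(g,z=Z):
    t=np.radians(g);x=np.array([np.cos(t),np.sin(t),0]);zz=np.array([0,0,-1.])
    return np.r_[ax+RAD*x[:2],z],np.c_[x,np.cross(zz,x),zz]
def push(a,b):
    for g in np.linspace(a,b,int(np.ceil(abs(b-a)/6))+1)[1:]:
        bot.move_straight(*pose(g),speed=.06)
        print(round(g,1),np.round(bot.get_wrist_force(),1),end=" ")
    print()
def snap(n):
    p,_=bot.read_camera("top");cv2.imwrite(f"pics/{n}.png",cv2.resize(p[132:282,185:325,::-1],None,fx=4,fy=4,interpolation=cv2.INTER_CUBIC))
E
python3 - <<'E'
from h import *
bot.clamp()
p=bot.get_tool_pos();bot.move_straight(np.r_[p[:2],.48],speed=.25)
bot.move_pose(*pose(128,.45));print(bot.get_clock())
bot.move_straight(pose(128)[0],speed=.2)
print(bot.get_clock(),bot.get_tool_pos()-pose(128)[0],bot.get_wrist_force())
push(128,197)
print(bot.get_clock())
t,_=pose(197-5);bot.move_straight(t,speed=.1)
bot.move_straight(np.r_[t[:2],.33],speed=.25)
snap("c1");print(bot.get_clock())
E
```

```text
4.0833
5.4 [2.72743970e-04 1.56977869e-05 1.00598628e-03] [ 0.11548973 -0.28709012  0.17674558]
133.8 [0.1 0.2 0. ] 139.5 [-0.2  0.5 -0.1] 145.2 [-0.5  0.   0.2] 151.0 [-0.1 -0.5  0.1] 156.8 [0.  0.5 0.4] 162.5 [-0.1  0.2 -0.5] 168.2 [-0.2  0.7  0.3] 174.0 [-0.  -0.5  0.2] 179.8 [ 0.3 -0.1 -1. ] 185.5 [-1.  -0.1  0.7] 191.2 [-0.1 -0.4 -0.8] 197.0 [ 0.4 -0.3 -1.2] 
10.0
10.925
```

View pics/c1.png

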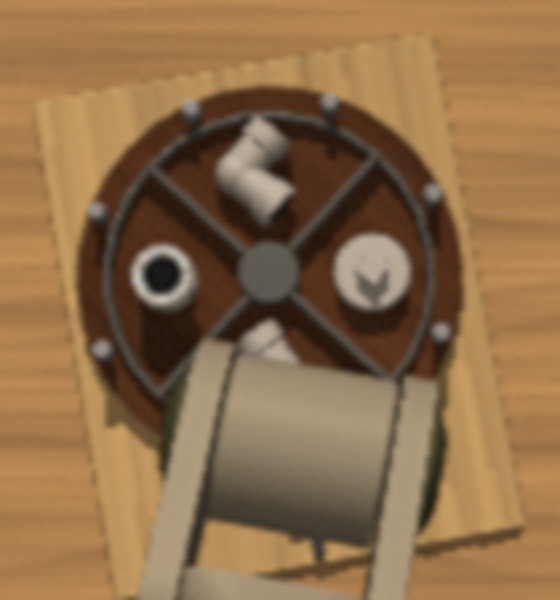

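The arm hides the tee, but six posts are in view: (191,110), (330,103), (432,193), (441,331), (97,210) and (101,348). I'll take the rotation from these, then raise and swing the arm away for a view of the tee.

```bash
python3 - <<'E'
from h import *
for q in[(191,110),(330,103),(432,193),(441,331),(97,210),(101,348)]:
    d=ray("top",q[0]/4+184.6,q[1]/4+131.6,.058)-ax;print(round(np.degrees(np.arctan2(d[1],d[0]))%45,1),end=" ")
q=np.array(bot.get_joint_positions());q[0]-=.9;bot.goto_joints(q)
snap("c2");print(bot.get_clock())
E
```

```text
26.4 25.8 26.1 25.9 26.0 25.4 12.525
```

View pics/c2.png

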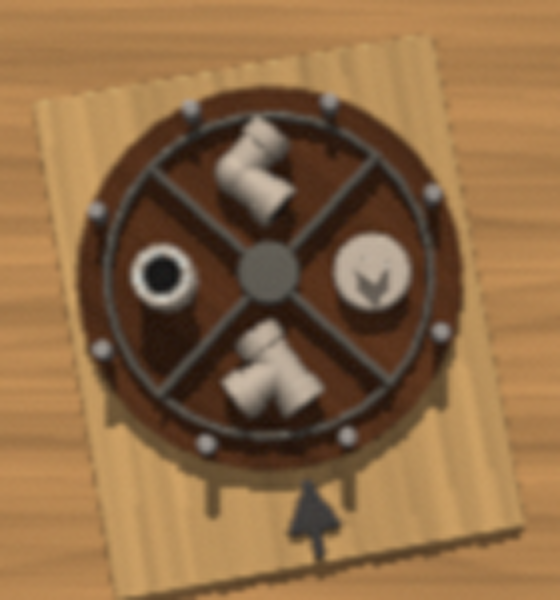

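The tee now sits unobstructed around (271,368), and the arrow tip at (308,483). The posts give a rotation of 55.6°, so about 7.7° remains. I'll push the same post a little further.

```bash
python3 - <<'E'
from h import *
bot.move_pose(*pose(190,.33))
bot.move_straight(pose(190)[0],speed=.2)
push(190,204.8)
t,_=pose(204.8-6);bot.move_straight(t,speed=.1)
bot.move_straight(np.r_[t[:2],.33],speed=.25)
q=np.array(bot.get_joint_positions());q[0]-=.9;bot.goto_joints(q)
bot.hold(.3);snap("c3");print(bot.get_clock())
p=cv2.imread("pics/c3.png");h=cv2.cvtColor(p,cv2.COLOR_BGR2HSV)
m=((h[...,1]<70)&(h[...,2]>120)).astype(np.uint8);m[:300]=0
n,l,s,c=cv2.connectedComponentsWithStats(m)
for i in range(1,n):
    if s[i,4]>1500:
        (u,v),*_=cv2.minAreaRect(np.argwhere(l==i)[:,::-1].astype(np.float32))
        d=ray("top",u/4+184.6,v/4+131.6,.050)-ax
        f=np.radians(190.7);print(s[i],u,v,"along",d@[np.cos(f),np.sin(f)],"side",d@[-np.sin(f),np.cos(f)])
E
```

```text
194.9 [ 0.2 -0.6  0.2] 199.9 [ 0.1 -0.3  0.3] 204.8 [ 0.5  0.2 -0.2] 
18.6583
[ 237  320  101   89 4536] 278.9823303222656 375.6346740722656 along 0.07348721190468989 side -0.006348424240776147
```

View pics/c3.png

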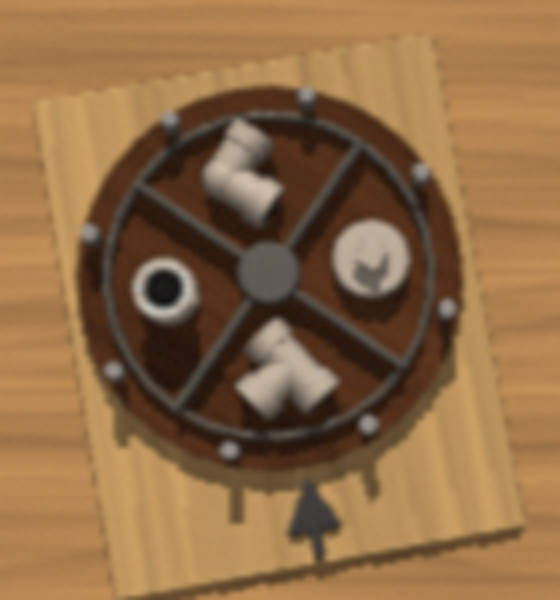

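The tee lies in front at about (281,374) and the arrow line passes (287,374) at that row. It is 3–6 mm off the line against a 15 mm limit, with the arm clear of everything.

```bash
python3 -c "
from bench import bot
print(bot.close_job())"
```

```text
the job is handed in; nothing more can be done
None
```

I turned the table until the tee stood at the front, about 3–6 mm off the arrow line against a 15 mm limit. I handed the job in after about 19 s on the robot's clock, with the table at rest and the arm clear; the hand-in call gave no verdict.

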